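# Load a vial rack through a spring gate

## Robot

A 7-joint arm with a two-finger parallel gripper is mounted at the origin on the work surface; the furniture and walls round the work are solid. World frame = base frame: x ahead of the robot, y to its left, z up, the work surface at z = 0. Lengths are in m, angles in rad, forces in N, time in s.
With the tool pointing down it reaches from about 0.4 to 0.85 m from the base axis. Payload 10.4 kg.
Tool frame: the origin (TCP) lies midway between the tips of the shut fingers; the grasp point (between the pads) lies 19 mm behind it (r.tcp_to_grasp is the z of the grasp point in the tool frame, in m); z points along the fingers, x is the direction in which the jaws open and shut, and the axes are right-handed (so a half turn about z gives the same grasp; the last joint's range is limited). The gripper opens to 87 mm and grips with 3 to 60 N. Pads are 19 mm wide; open, the fingers measure 117 mm over their backs; the gripper's body (75 mm by 190 mm) begins 51 mm behind the grasp point.
Start: joints at [1.303, 0.332, -0.065, 1.46, 0.022, 1.35, -0.088], TCP at [0.151, -0.606, 0.198] pointing down, gripper open.
Joint ranges: [-2.6, 2.6], [-0.5, 2.12], [-1.47, 1.34], [0.16, 2.42], [-1.27, 4.41], [0.06, 2.06], [-2.6, 2.6]. Speed limits (rad/s): [2.22, 2.22, 2.79, 2.79, 3.14, 3.14, 3.14].

## Interface

Orientations are given as a unit quaternion [x, y, z, w].
In Python, from bench import r, camera, close_job gives the robot as it stands. The module is installed in compiled form; this text tells all that it offers.
- The arm moves only by the shell command python3 -m crank 'ROWS' [FORCE]. ROWS is JSON, a list of rows, each an object of numbers: "x", "y", "z": the shift along the tool's x, y, z scaled (see below); "ax", "ay", "az": the turn, a rotation vector about the tool's x, y, z scaled (see below); "claw": the closure, from -1 (fully open) to 1 (shut), so that 0 is half open. A call has exactly 5 rows; each row is the pose to reach, as a shift and turn from the pose commanded when the call began, along the tool's axes at that moment; what a row does not reach only later rows make up. The controller multiplies each number of a shift by 1 m and each number of a turn by 2 rad. A row lasts 1/12 s, in which the tool goes at most 41.7 mm and 7.16 degrees, less where a joint would pass 70% of its speed; a pose out of reach is approached as far as the arm can. A call with a number of a shift or a turn outside -1 to 1 is refused whole. A call with a gripper value outside its range is refused whole. The fingers move at their own pace and stop on an object; FORCE is the grip in N (left out, the last holds). Time passes only in rows, so rows that repeat a pose let the fingers close, or fill a call up. It gives the time, the measured TCP pose, the force and the opening at its end, in the units of the state.
- r.read_state(): the state, without advancing time (a new reading comes with each control period).
- camera(name): name is "scene" or "side" or "wrist"; returns a dict with "color" (420x560x3 uint8, blue, green, red), "fx", "fy", "cx", "cy" (pixels), "D" ([k1, k2, p1, p2, k3] as OpenCV has them; the pictures are not rectified), "eye" and "orientation" of the camera in the world. Camera axes: x right, y down, z forward; pixel columns grow to the right and rows downward; lengths in m; the calibration is good to about 2 mm. A picture is of the moment at which its call begins. There is no depth.
- close_job(): hands the job in, once; it reports no verdict.
The state is a dict: "time": time; "joint_positions": joint angles; "joint_vel": joint speeds; "joint_torque": joint torques, N m; "ee_pos": TCP position; "eef_rot": TCP orientation; "ft_force": force on the tool from outside, world axes, zero at the start; "torque": the same for the moment, N m; "width": finger opening in m.
Only numpy, scipy, OpenCV 4.12 (cv2) and the standard library are available. Lean on these libraries where they do the work, as an engineer would, in place of code of your own. Each camera call takes 0.05 s, during which the arm holds its last target. There are 200 camera calls.

## Task

Load the white vial rack: with one fingertip press the lane's long press bar down flat, which swings the gate up, and keep it down while you push the rack along the lane with another fingertip, past the open gate and fully home against the end stop, without the rack and the gate knocking together. Then let go of the bar so that the gate drops shut behind the rack. Only push the rack, never lift it, and leave the beaker, vial and dish standing nearby where they are.

Things in the scene. Friction and masses are not known exactly. Their poses are not given: they have to be found in the camera images.
- lane: Aluminium loading lane fixed to the bench, 256 x 150 mm, 42 mm high. Origin at its underside (bench), midway across the channel, at the gate. +y along the channel in the push direction (robot's left, yaw within 0.25 rad), +x away from the robot. Channel floor 8 mm above the bench; walls 5 mm thick at x = -33..-28 and +28..+33 mm, tops at 24 mm. Gate cheeks 42 mm high outside the far wall, y = -14..+14 mm.
- lane_mouth (a point): Open end of the channel, where the rack starts: middle of the channel floor at lane y = -135 mm, 8 mm above the bench.
- lane_stop (a point): Foot of the end stop's face, middle of the channel floor at lane y = +112 mm; the stop's top is 31 mm above the bench. The rack is home when its front face touches it.
- press_bar (a joint): Steel flap outside the near wall, 182 mm long (lane y = -131..+51 mm), 52 mm wide, 5 mm thick. Hinged along lane x = -40 mm, 20 mm above the bench; flat it reaches out to x = -92 mm. 0 = at rest, sloping up 0.5 rad, outer edge 47 mm above the bench; 0.5 rad = flat on its stop, top face level at 22.5 mm. Springs back: about 4 N, 35 mm from the hinge, holds it flat. A finger can slide along it.
- bar_mid (a point): Point on the press bar's top face, mid-length (lane y = -40 mm), 32 mm out from its hinge line (lane x = -72 mm when flat); moves with the bar.
- gate (a joint): Steel bar 6 mm thick, 14 mm high, hinged outside the far wall (lane x = +42, y = 0, 33 mm above the bench), reaching over the channel to x = -14 mm. A linkage turns it 3 times the press bar's angle: 0 = shut, 26..40 mm above the bench, blocking the rack; 1.5 rad = upright, top at 89 mm. The rack passes above 1.25 rad; pushing along the lane cannot open it. Falls shut when the bar is let go.
- gate_tip (a point): Free end of the gate, 56 mm from its hinge.
- rack: White plastic rack, 50 (x) x 72 (y) x 32 mm high, 0.25 kg nominal, five small capped vials fixed in it, rising to 41 mm. Origin at the centre of its underside; axes as the lane's. Stands in the channel (3 mm play a side) before the gate, centre at lane y = -82..-57 mm. Home: centre at y = +76 mm, rear face at y = +40 mm.
- small_beaker: Small glass beaker, 44 mm wide, 61 mm high, standing on the bench beyond the stop end of the lane (left); origin at its underside. Bystander.
- capped_vial: Vial with white cap, 27 mm wide, 60 mm high, standing on the bench to the right of the lane; origin at its underside. Bystander.
- dish: Round flat lidded dish, 63 mm wide, 16 mm high, on the bench to the right; origin at its underside. Bystander.

How it is judged:
On the way, in this order (a step that is already met when the one before it is completed fails the run):
1. a finger presses the bar down and the gate stands open, the rack still before it (value of joint gate above 1.2 rad and contact force between the fingers and press_bar above 0.5 N and y of rack in the frame of lane below -0.035 m), for 0.1 s.
2. the rack passes under the gate while a finger holds the bar down (y of rack in the frame of lane between -0.015 and 0.045 m and value of joint gate above 1.2 rad and contact force between the fingers and press_bar above 0.5 N), for 0.1 s.
At the end, for the whole second after the job is handed in: The rack stands flat in the channel beyond the gate, within 5 mm of touching the end stop and at rest; the press bar is up (under 0.05 rad) and the gate shut (under 0.12 rad) behind it (y of rack in the frame of lane between 0.071 and 0.08 m and x of rack in the frame of lane between -0.006 and 0.006 m and z of rack in the frame of lane below 0.011 m and angle between the y axis of rack and the y axis of lane, either way round below 0.1 rad and angle between rack's own z axis and vertical below 0.06 rad and linear speed of rack below 0.01 m/s and value of joint gate below 0.12 rad and value of joint press_bar below 0.05 rad).
It fails at once if the rack and the gate knock together (over 2 N) (contact force between rack and gate above 2 N).
It fails at once if the gate is let down while the rack is under it (y of rack in the frame of lane between -0.03 and 0.03 m and value of joint gate below 1 rad).
It fails at once if the rack is lifted (over 10 mm off the channel floor) or tipped (z of rack in the frame of lane above 0.018 m or angle between rack's own z axis and vertical above 0.3 rad).
It fails at once if the beaker, the vial or the dish is displaced by over 20 mm (distance of any of small_beaker, capped_vial, dish from where it was at the start of the episode above 0.02 m).
It also fails if it takes over 35 s, if anything falls off the work surface, if the arm or the gripper's body presses on something with over 40 N, if the wrist force passes 120 N, or if a joint passes its speed limit or range.

## Working session

There is one attempt and no reset: what is moved stays moved. The work goes in short steps, Python scripts to look and compute and a shell command to move; the robot and the scene stay as the last step left them, time stands still between calls to the robot, and variables do not carry over. Pictures are saved under pics/ and viewed, about 8 in all and at most 12, crops included, and the job is handed in when it is done.

```bash
mkdir -p pics; python3 - <<'E'
from bench import r,camera
import cv2,pickle
s=r.read_state();print({k:s[k] for k in('time','ee_pos','eef_rot','width','ft_force')},r.tcp_to_grasp)
for n in('scene','side','wrist'):
    c=camera(n);cv2.imwrite(f'pics/{n}0.png',c['color']);pickle.dump(c,open(f'{n}0.pkl','wb'))
    print(n,c['fx'],c['fy'],c['cx'],c['cy'],c['D'],c['eye'],c['orientation'])
E
```

```text
{'time': 0.0, 'ee_pos': array([ 0.15136492, -0.60598088,  0.19735938]), 'eef_rot': array([ 7.88137263e-01, -6.15499129e-01, -5.62241204e-04, -4.00985568e-04]), 'width': 0.08689812108852396, 'ft_force': array([-0.38967235,  0.6944633 , -0.44561547])} -0.0187
scene 440.779297830014 440.779297830014 284.7509953959153 201.9636334466868 [-0.13851138  0.          0.          0.          0.        ] [ 0.06415889 -0.46237597  1.1024564 ] [ 0.910165   -0.31638186  0.08398349 -0.253868  ]
side 381.16121051192 381.16121051192 281.961006080665 208.68137079500227 [0.03150212 0.         0.         0.         0.        ] [ 0.15341851 -0.53247014  0.61350808] [ 0.878495   -0.22457179  0.11223917 -0.40646823]
wrist 373.4365142888502 373.4365142888502 277.544491557764 211.40904971343633 [-0.101786  0.        0.        0.        0.      ] [ 0.21478703 -0.59051706  0.38407509] [ 0.78273411 -0.61060028 -0.07429328  0.09473711]
```

View pics/scene0.png

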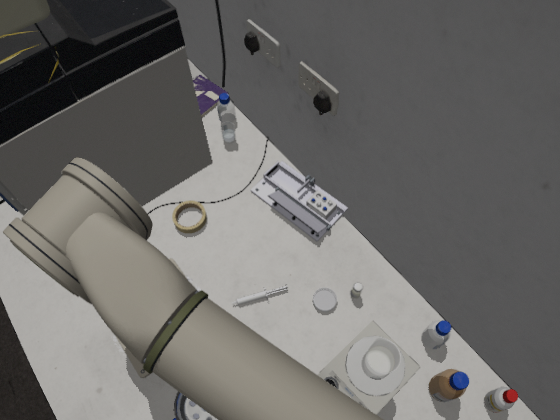

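View pics/side0.png

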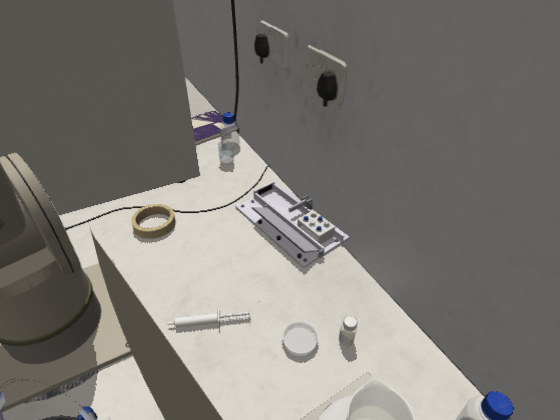

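The lane is near (300,200) in the scene view and (290,225) in the side view. The rack sits at the right end, with the gate shut beside it. I'll zoom in on both.

```bash
python3 - <<'E'
import cv2,numpy as np
a=cv2.imread('pics/scene0.png')[155:245,245:355];b=cv2.imread('pics/side0.png')[175:270,230:355]
f=lambda i:cv2.resize(i,None,fx=6,fy=6,interpolation=cv2.INTER_CUBIC)
cv2.imwrite('pics/sc_z.png',f(a));cv2.imwrite('pics/sd_z.png',f(b))
E
```

```text
(no output)
```

View pics/sc_z.png

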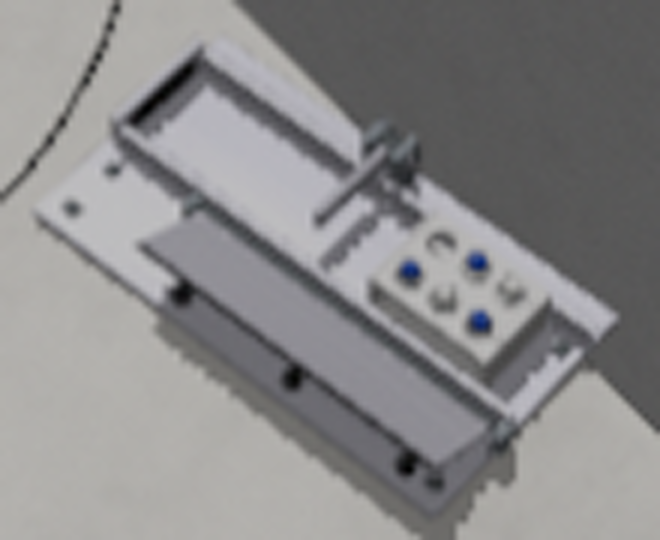

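View pics/sd_z.png

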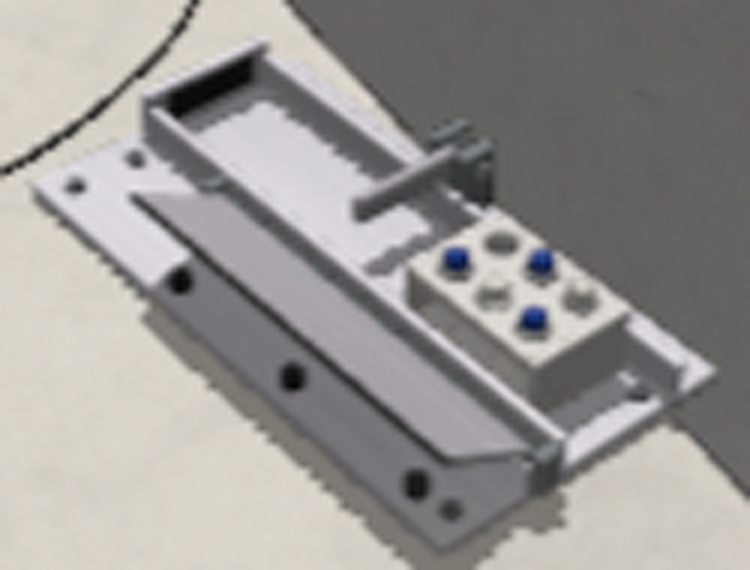

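```bash
cat > fit.py <<'E'
import pickle,cv2,numpy as np
from scipy.spatial.transform import Rotation as R
from scipy.optimize import least_squares
def proj(c,P):
    Q=R.from_quat(c['orientation']).inv().apply(np.asarray(P,float).reshape(-1,3)-c['eye'])
    K=np.array([[c['fx'],0,c['cx']],[0,c['fy'],c['cy']],[0,0,1]])
    return cv2.projectPoints(Q,np.zeros(3),np.zeros(3),K,np.array(c['D']))[0][:,0]
def l2w(p,L):return R.from_euler('z',p[2]).apply(np.asarray(L,float).reshape(-1,3))+[p[0],p[1],0]
E
python3 - <<'E'
from fit import *
C={n:pickle.load(open(n+'0.pkl','rb')) for n in('scene','side')}
off=dict(scene=(245,155),side=(230,175))
lane=[(-84.4,51,47.1),(-84.4,-131,47.1),(-33,-135,24),(-14,0,40)]
rk=[(-25,36),(-25,-36),(25,-36),(25,36)]
px=dict(scene=[(140,245),(435,465),(500,425),(320,215),(372,283),(487,367),(550,300),(430,222)],
 side=[(133,195),(447,460),(562,437),(356,203),(410,268),(540,367),(630,310),(493,210)])
def res(p):
    L=np.array(lane+[(x,y+p[3]*1000,40) for x,y in rk])/1000
    W=l2w(p,L);o=[]
    for n in C:
        u=(np.array(px[n])+.5)/6-.5+off[n]; b=p[4:6] if n=='scene' else p[6:8]
        o.append((proj(C[n],W)-u+b))
    return o
f=lambda p:np.r_[np.concatenate(res(p)).ravel(),np.array(p[4:8])/2.0]
s=least_squares(f,[.6,-.2,0,-.06]+[0]*4,x_scale=[.1,.1,.1,.02,1,1,1,1],loss='soft_l1')
print(s.x.round(4));[print(x.round(1).tolist()) for x in res(s.x)]
np.save('lane.npy',s.x[:4])
for n in C:
    im=cv2.resize(C[n]['color'],None,fx=1,fy=1);x0,y0=off[n];w,h=(110,90) if n=='scene' else(125,95)
    z=cv2.resize(im[y0:y0+h,x0:x0+w],None,fx=3.2,fy=3.2,interpolation=cv2.INTER_CUBIC)
    def D(L,c):
        u=((proj(C[n],l2w(s.x,np.array(L)/1000))-off[n]+.5)*3.2).astype(int);cv2.polylines(z,[u],False,c,1)
    for x in(-33,33):D([(x,-135,24),(x,112,24)],(0,255,0))
    D([(-28,112,31),(28,112,31)],(0,0,255));D([(-40,51,22.5),(-84.4,51,47.1),(-84.4,-131,47.1),(-40,-131,22.5)],(255,0,0))
    D([(42,0,40),(-14,0,40),(-14,0,26)],(0,0,255));y=s.x[3]*1000
    D([(a,b+y,40) for a,b in rk+rk[:1]],(0,160,255));C[n]['z']=z
h=min(C[n]['z'].shape[0] for n in C);cv2.imwrite('pics/ov.png',np.hstack([C[n]['z'][:h] for n in C]))
# bystanders by rough ground pixels
for n,u in(('side',(347,343)),('side',(300,346)),('side',(227,160))):
    c=C[n];g=least_squares(lambda q:(proj(c,[q[0],q[1],0])-u).ravel(),[.6,-.3]).x;print(u,g)
E
```

```text
[ 0.5211  0.058   0.1864 -0.0774 -0.3587  1.5976  0.3578  0.4486]
[[-0.7, 0.0], [0.2, 0.9], [1.7, -0.3], [-0.9, 0.5], [-0.9, -0.3], [-0.0, 0.2], [0.5, -0.3], [0.6, -1.4]]
[[-0.2, -0.5], [0.3, -0.2], [-0.4, 1.2], [-0.1, -0.7], [-0.9, -0.4], [-0.5, 0.4], [0.7, 0.0], [1.3, 0.3]]
(347, 343) [ 0.43777789 -0.27507931]
(300, 346) [ 0.36201662 -0.24054488]
(227, 160) [0.48042288 0.36862681]
```

View pics/ov.png

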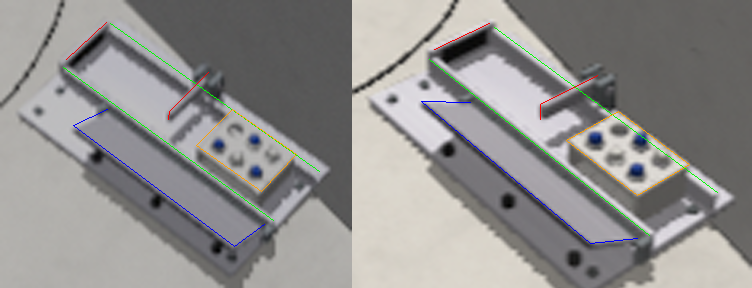

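```bash
cat > go.py <<'E'
import sys
from fit import *
from bench import r
def state():
    s=r.read_state();p=np.load('lane.npy');q=R.from_quat(s['eef_rot']);L=R.from_euler('z',p[2])
    return s,p,q,L,L.inv().apply(np.array(s['ee_pos'])-[p[0],p[1],0])
if __name__=='__main__':
    s,p,q,L,l=state()
    T=np.array([float(v) for v in sys.argv[1:4]])/1000;tilt=float(sys.argv[4])
    G=L*R.from_rotvec([0,-tilt,0])*R.from_matrix(np.diag([1,-1,-1]))
    d=q.inv().apply(l2w(p,T)[0]-s['ee_pos']);w=(q.inv()*G).as_rotvec()/2
    print('t',round(s['time'],2),'lane mm',(l*1000).round(1),'w',round(s['width']*1000,1),'F',np.round(s['ft_force'],1))
    print('shift',d.round(4),'turn',w.round(4))
E
python3 go.py -40 -128 150 0.08
```

```text
t 0.15 lane mm [-486.3 -584.1  197.6] w 87.0 F [0.  0.1 0.4]
shift [-0.4292 -0.4722  0.048 ] turn [ 0.0299  0.0325 -0.7557]
```

```bash
python3 -m crank '[{"x":-0.08,"y":-0.09,"z":0,"az":-0.2,"claw":-0.38},{"x":-0.16,"y":-0.18,"z":0,"az":-0.4,"claw":-0.38},{"x":-0.3,"y":-0.33,"z":0.02,"ax":0.03,"ay":0.0325,"az":-0.7557,"claw":-0.38},{"x":-0.429,"y":-0.472,"z":0.048,"ax":0.03,"ay":0.0325,"az":-0.7557,"claw":-0.38},{"x":-0.429,"y":-0.472,"z":0.048,"ax":0.03,"ay":0.0325,"az":-0.7557,"claw":-0.38}]'; python3 go.py -40 -128 150 0.08
```

```text
t 0.15 lane mm [-486.3 -584.1  197.6] w 87.0 F [0.  0.1 0.4]
shift [-0.4292 -0.4722  0.048 ] turn [ 0.0299  0.0325 -0.7557]schema error: expected keys x, y, z, ax, ay, az, claw
```

All seven keys are needed in every row.

```bash
python3 -m crank '[{"x":-0.08,"y":-0.09,"z":0,"ax":0,"ay":0,"az":-0.2,"claw":-0.38},{"x":-0.16,"y":-0.18,"z":0,"ax":0,"ay":0,"az":-0.4,"claw":-0.38},{"x":-0.3,"y":-0.33,"z":0.02,"ax":0.03,"ay":0.0325,"az":-0.7557,"claw":-0.38},{"x":-0.429,"y":-0.472,"z":0.048,"ax":0.03,"ay":0.0325,"az":-0.7557,"claw":-0.38},{"x":-0.429,"y":-0.472,"z":0.048,"ax":0.03,"ay":0.0325,"az":-0.7557,"claw":-0.38}]'; python3 go.py -40 -128 150 0.08
```

```text
time: 0.57
ee_pos: [0.2682, -0.4319, 0.1882]
eef_rot: [0.94, -0.341, 0.013, -0.001]
ft_force: [0.8, 0.1, -0.6]
width: 0.0632
t 0.57 lane mm [-339.3 -434.6  188.2] w 63.2 F [ 0.8  0.1 -0.6]
shift [-0.0474 -0.4255  0.0415] turn [ 0.0179  0.0242 -0.4406]
```

```bash
python3 -m crank '[{"x":-0.047,"y":-0.425,"z":0.041,"ax":0.018,"ay":0.024,"az":-0.44,"claw":-0.38},{"x":-0.047,"y":-0.425,"z":0.041,"ax":0.018,"ay":0.024,"az":-0.44,"claw":-0.38},{"x":-0.047,"y":-0.425,"z":0.041,"ax":0.018,"ay":0.024,"az":-0.44,"claw":-0.38},{"x":-0.047,"y":-0.425,"z":0.041,"ax":0.018,"ay":0.024,"az":-0.44,"claw":-0.38},{"x":-0.047,"y":-0.425,"z":0.041,"ax":0.018,"ay":0.024,"az":-0.44,"claw":-0.38}]'; python3 go.py -40 -128 150 0.08
```

```text
time: 0.98
ee_pos: [0.3841, -0.2599, 0.1701]
eef_rot: [0.999, -0.036, 0.033, -0.003]
ft_force: [0.2, -0.4, 0.1]
width: 0.0602
t 0.98 lane mm [-193.5 -287.1  170.1] w 60.2 F [ 0.2 -0.4  0.1]
shift [ 0.1062 -0.1928  0.0286] turn [ 0.0053  0.007  -0.129 ]
```

```bash
python3 -m crank '[{"x":0.106,"y":-0.193,"z":0.0286,"ax":0.005,"ay":0.007,"az":-0.129,"claw":-0.38},{"x":0.106,"y":-0.193,"z":0.0286,"ax":0.005,"ay":0.007,"az":-0.129,"claw":-0.38},{"x":0.106,"y":-0.193,"z":0.0286,"ax":0.005,"ay":0.007,"az":-0.129,"claw":-0.38},{"x":0.106,"y":-0.193,"z":0.0286,"ax":0.005,"ay":0.007,"az":-0.129,"claw":-0.38},{"x":0.106,"y":-0.193,"z":0.0286,"ax":0.005,"ay":0.007,"az":-0.129,"claw":-0.38}]'; python3 go.py -40 -128 150 0.08
python3 -m crank '[{"x":0,"y":-0.025,"z":0.004,"ax":0,"ay":0,"az":0,"claw":-0.38},{"x":0,"y":-0.025,"z":0.004,"ax":0,"ay":0,"az":0,"claw":-0.38},{"x":0,"y":-0.025,"z":0.004,"ax":0,"ay":0,"az":0,"claw":-0.38},{"x":0,"y":-0.025,"z":0.004,"ax":0,"ay":0,"az":0,"claw":-0.38},{"x":0,"y":-0.025,"z":0.004,"ax":0,"ay":0,"az":0,"claw":-0.38}]';python3 go.py -40 -128 150 0.08
python3 - <<'E'
from bench import camera
import cv2,pickle
c=camera('wrist');cv2.imwrite('pics/wrist1.png',c['color']);pickle.dump(c,open('wrist1.pkl','wb'));print(c['eye'])
E
```

```text
time: 1.4
ee_pos: [0.499, -0.0872, 0.1515]
eef_rot: [0.995, 0.09, 0.04, -0.003]
ft_force: [1.3, -1.4, 0.6]
width: 0.0603
t 1.4 lane mm [ -48.7 -138.6  151.5] w 60.3 F [ 1.3 -1.4  0.6]
shift [ 0.0084 -0.0106  0.0022] turn [ 0.0005 -0.     -0.0031]
time: 1.82
ee_pos: [0.4939, -0.0658, 0.1475]
eef_rot: [0.995, 0.089, 0.04, -0.003]
ft_force: [0.6, -0.1, -0.1]
width: 0.0596
t 1.82 lane mm [ -49.6 -116.7  147.5] w 59.6 F [ 0.6 -0.1 -0.1]
shift [ 0.0099  0.0112 -0.0017] turn [ 0.0005  0.0002 -0.0041]
[ 0.46798337 -0.00433341  0.33356557]
```

View pics/wrist1.png

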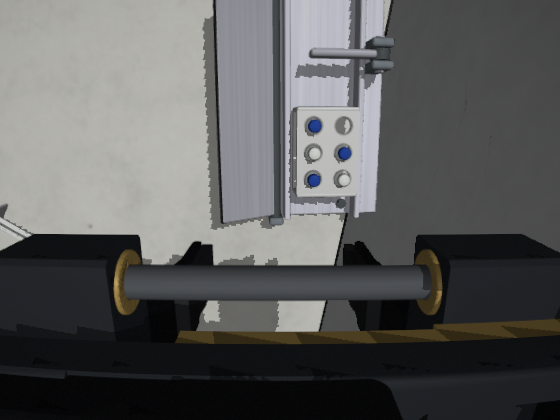

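The wrist view shows the rack top corners at about (296,107), (360,107), (359,195) and (295,196). The gate tip is at (311,52), the bar's outer end corner at (223,221) and the wall ends at row 216. I'll refit with these.

```bash
cat > fitw.py <<'E'
from fit import *
c=pickle.load(open('wrist1.pkl','rb'))
lane=[(-84.4,-131,47.1),(-33,-135,24),(28,-135,24),(-14,0,40)]
rk=[(-25,36),(25,36),(25,-36),(-25,-36)]
px=np.array([(223,221),(284.5,217),(357,215),(311,52),(296,107.5),(360,108),(359,195),(295.5,196)])
def res(p):
    L=np.array(lane+[(x+p[4]*1000,y+p[3]*1000,40) for x,y in rk])/1000
    return proj(c,l2w(p,L))-px
o=np.load('lane.npy')
f=lambda p:np.r_[res(p).ravel(),p[4]/.003]
s=least_squares(f,[*o,0],x_scale=[.1,.1,.1,.02,.01])
print('old',o,'new',s.x.round(4));print(res(s.x).round(1).tolist())
print(res(np.r_[o,0]).round(1).tolist())
np.save('lane.npy',s.x[:4])
E
python3 fitw.py; python3 go.py -40 -128 60 0.08
```

```text
old [ 0.52109675  0.05804549  0.18636454 -0.07739889] new [ 5.210e-01  5.850e-02  1.906e-01 -7.820e-02 -3.000e-04]
[[0.8, 1.6], [1.0, 0.9], [-2.4, 0.7], [0.5, -2.8], [0.7, -1.2], [0.0, -1.8], [-2.0, 1.3], [1.3, 1.9]]
[[0.1, 1.7], [0.4, 1.3], [-3.1, 1.3], [0.5, -2.2], [1.0, -1.8], [0.3, -2.1], [-2.1, 1.0], [1.1, 1.3]]
t 1.87 lane mm [ -50.  -116.9  147.6] w 60.1 F [-0.5  0.7 -0.1]
shift [0.0032 0.011  0.0881] turn [ 0.0007  0.0001 -0.0062]
```

```bash
python3 -m crank '[{"x":0.003,"y":0.013,"z":0.03,"ax":0.0007,"ay":0,"az":-0.006,"claw":-0.38},{"x":0.003,"y":0.013,"z":0.06,"ax":0.0007,"ay":0,"az":-0.006,"claw":-0.38},{"x":0.003,"y":0.013,"z":0.088,"ax":0.0007,"ay":0,"az":-0.006,"claw":-0.38},{"x":0.003,"y":0.013,"z":0.088,"ax":0.0007,"ay":0,"az":-0.006,"claw":-0.38},{"x":0.003,"y":0.013,"z":0.088,"ax":0.0007,"ay":0,"az":-0.006,"claw":-0.38}]';python3 go.py -40 -130 40 0.08
python3 - <<'E'
from bench import camera
import cv2,numpy as np
a=camera('side')['color'][165:290,210:370];w=camera('wrist')['color']
a=cv2.resize(a,(480,375),interpolation=cv2.INTER_CUBIC);w=cv2.resize(w,(500,375))
cv2.imwrite('pics/v2.png',cv2.resize(np.hstack([a,w]),(790,302)))
E
```

```text
time: 2.28
ee_pos: [0.5054, -0.0757, 0.0595]
eef_rot: [0.995, 0.095, 0.038, -0.005]
ft_force: [0.3, -0.2, 0.1]
width: 0.0597
t 2.28 lane mm [ -40.7 -128.8   59.5] w 59.7 F [ 0.3 -0.2  0.1]
shift [-0.0008  0.0013  0.0195] turn [-0.0011  0.0013  0.0004]
```

View pics/v2.png

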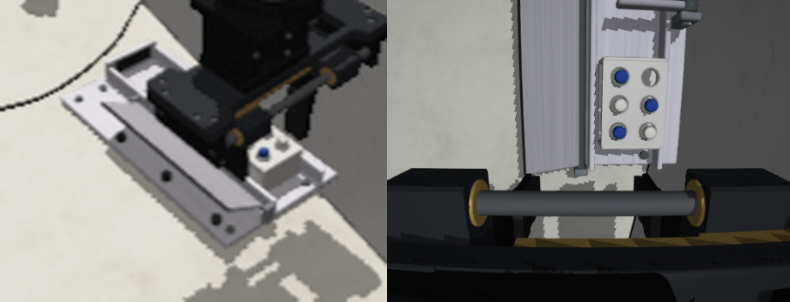

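```bash
python3 -m crank '[{"x":0,"y":0.001,"z":0.005,"ax":0,"ay":0,"az":0,"claw":-0.38},{"x":0,"y":0.001,"z":0.01,"ax":0,"ay":0,"az":0,"claw":-0.38},{"x":0,"y":0.001,"z":0.015,"ax":0,"ay":0,"az":0,"claw":-0.38},{"x":0,"y":0.001,"z":0.02,"ax":0,"ay":0,"az":0,"claw":-0.38},{"x":0,"y":0.001,"z":0.02,"ax":0,"ay":0,"az":0,"claw":-0.38}]';python3 go.py -40 -130 30 0.08
python3 -m crank '[{"x":0,"y":0,"z":0.003,"ax":0,"ay":0,"az":0,"claw":-0.38},{"x":0,"y":0,"z":0.006,"ax":0,"ay":0,"az":0,"claw":-0.38},{"x":0,"y":0,"z":0.009,"ax":0,"ay":0,"az":0,"claw":-0.38},{"x":0,"y":0,"z":0.01,"ax":0,"ay":0,"az":0,"claw":-0.38},{"x":0,"y":0,"z":0.01,"ax":0,"ay":0,"az":0,"claw":-0.38}]';python3 go.py -40 -130 25 0.08
```

```text
time: 2.8
ee_pos: [0.5075, -0.0758, 0.0391]
eef_rot: [0.995, 0.096, 0.039, -0.004]
ft_force: [0.1, -0.6, 0.1]
width: 0.0602
t 2.8 lane mm [ -38.7 -129.3   39.1] w 60.2 F [ 0.1 -0.6  0.1]
shift [-0.002   0.0007  0.0089] turn [-0.0006  0.0008  0.0009]
time: 3.22
ee_pos: [0.5087, -0.0757, 0.0298]
eef_rot: [0.995, 0.096, 0.039, -0.004]
ft_force: [-0.4, -0.1, 0.2]
width: 0.0599
t 3.22 lane mm [ -37.5 -129.4   29.8] w 59.9 F [-0.4 -0.1  0.2]
shift [-0.0028  0.0006  0.0045] turn [-0.0005  0.0004  0.0009]
```

No contact force yet, although the finger should be on the bar by now. I'll look before going lower.

```bash
python3 - <<'E'
from bench import camera
import cv2,numpy as np,pickle
from fit import *
a=camera('side')['color'][180:280,230:360];w=camera('wrist');pickle.dump(w,open('w2.pkl','wb'));w=w['color'][150:310,170:390]
a=cv2.resize(a,(390,300),interpolation=cv2.INTER_CUBIC);w=cv2.resize(w,(400,300),interpolation=cv2.INTER_CUBIC)
cv2.imwrite('pics/v3.png',np.hstack([a,np.clip(w.astype(float)*1.6,0,255).astype(np.uint8)]))
E
```

```text
(no output)
```

View pics/v3.png

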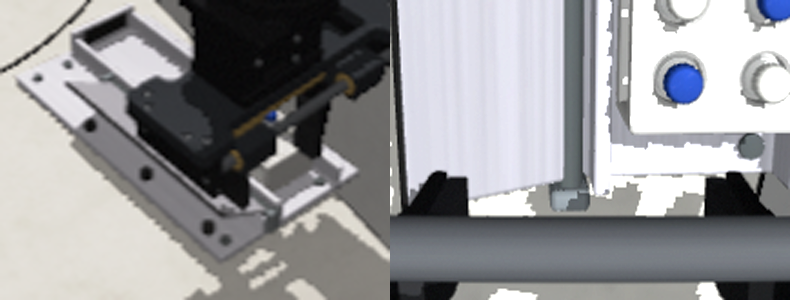

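```bash
python3 - <<'E'
from go import *
c=pickle.load(open('w2.pkl','rb'));s,p,q,L,l=state()
for z in (0,-.01,-.02,-.03):
  for y in(-.0095,.0095):
    P=q.apply([[x,y,z] for x in(-.045,-.030,.030,.045)])+s['ee_pos'];print(z,y,proj(c,P).round(0).tolist(),(L.inv().apply(P-[p[0],p[1],0])[0]*1000).round(1))
for nm,P in(('bar end rest',[(-.0844,-.131,.0471),(-.042,-.131,.0225)]),('bar 10%',[(-.09,-.131,.035)])):print(nm,proj(c,l2w(p,P)).round(0).tolist())
E
```

```text
0 -0.0095 [[191.0, 229.0], [219.0, 229.0], [334.0, 229.0], [363.0, 229.0]] [ -82.2 -120.1   26.5]
0 0.0095 [[193.0, 263.0], [221.0, 263.0], [333.0, 263.0], [361.0, 263.0]] [ -82.1 -139.1   26.5]
-0.01 -0.0095 [[187.0, 234.0], [216.0, 235.0], [337.0, 235.0], [367.0, 235.0]] [ -83.  -120.1   36.5]
-0.01 0.0095 [[189.0, 270.0], [218.0, 270.0], [336.0, 270.0], [365.0, 270.0]] [ -82.9 -139.1   36.5]
-0.02 -0.0095 [[182.0, 241.0], [213.0, 241.0], [341.0, 241.0], [372.0, 241.0]] [ -83.8 -120.1   46.5]
-0.02 0.0095 [[184.0, 278.0], [215.0, 278.0], [339.0, 278.0], [370.0, 278.0]] [ -83.7 -139.1   46.5]
-0.03 -0.0095 [[176.0, 248.0], [209.0, 248.0], [344.0, 248.0], [378.0, 248.0]] [ -84.6 -120.1   56.5]
-0.03 0.0095 [[179.0, 287.0], [211.0, 287.0], [342.0, 287.0], [375.0, 287.0]] [ -84.5 -139.1   56.4]
bar end rest [[182.0, 263.0], [267.0, 244.0]]
bar 10% [[174.0, 254.0]]
```

```bash
python3 -m crank '[{"x":-0.002,"y":0,"z":0.002,"ax":0,"ay":0,"az":0,"claw":-0.38},{"x":-0.002,"y":0,"z":0.004,"ax":0,"ay":0,"az":0,"claw":-0.38},{"x":-0.002,"y":0,"z":0.005,"ax":0,"ay":0,"az":0,"claw":-0.38},{"x":-0.002,"y":0,"z":0.006,"ax":0,"ay":0,"az":0,"claw":-0.38},{"x":-0.002,"y":0,"z":0.006,"ax":0,"ay":0,"az":0,"claw":-0.38}]';python3 go.py -40 -130 20 0.08
python3 - <<'E'
from bench import camera
import cv2,numpy as np,pickle
w=camera('wrist');pickle.dump(w,open('w3.pkl','wb'));w=w['color'][0:310,150:430]
a=camera('scene')['color'][150:250,240:360]
a=cv2.resize(a,(420,350),interpolation=cv2.INTER_CUBIC)
w=cv2.resize(np.clip(w.astype(float)*1.5,0,255).astype(np.uint8),(316,350),interpolation=cv2.INTER_CUBIC)
cv2.imwrite('pics/v4.png',np.hstack([a,w]))
E
```

```text
time: 3.73
ee_pos: [0.5073, -0.076, 0.0237]
eef_rot: [0.995, 0.096, 0.039, -0.004]
ft_force: [0.1, -0.5, 0.1]
width: 0.0601
t 3.73 lane mm [ -39.  -129.5   23.7] w 60.1 F [ 0.1 -0.5  0.1]
shift [-0.0013  0.0005  0.0036] turn [-0.0004  0.0003  0.0008]
```

View pics/v4.png

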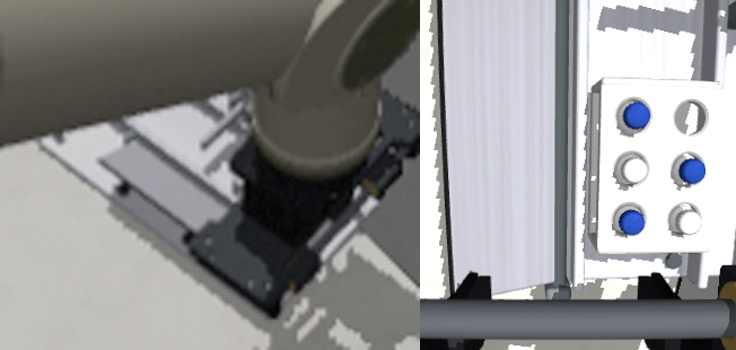

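```bash
python3 -m crank '[{"x":-0.001,"y":0,"z":0.001,"ax":0,"ay":0,"az":0,"claw":-0.38},{"x":-0.001,"y":0,"z":0.002,"ax":0,"ay":0,"az":0,"claw":-0.38},{"x":-0.001,"y":0,"z":0.004,"ax":0,"ay":0,"az":0,"claw":-0.38},{"x":-0.001,"y":0,"z":0.005,"ax":0,"ay":0,"az":0,"claw":-0.38},{"x":-0.001,"y":0,"z":0.005,"ax":0,"ay":0,"az":0,"claw":-0.38}]';python3 go.py -40 -130 20 0.08
python3 - <<'E'
from bench import camera
import cv2,numpy as np,pickle
w=camera('wrist');pickle.dump(w,open('w4.pkl','wb'))
for n in('wrist1','w3','w4'):
    g=pickle.load(open(n+'.pkl','rb'))['color'].max(2)
    print(n);
    for u in(185,190,195,200,205,210,215,218,222,230,240,250):print(u,g[228:272:2,u].tolist())
E
```

```text
time: 4.25
ee_pos: [0.5068, -0.0762, 0.0187]
eef_rot: [0.995, 0.096, 0.04, -0.004]
ft_force: [0.8, -0.7, 1.2]
width: 0.0601
t 4.25 lane mm [ -39.5 -129.6   18.7] w 60.1 F [ 0.8 -0.7  1.2]
shift [-0.0004  0.0004 -0.0013] turn [-0.0003  0.0002  0.0009]
wrist1
185 [179, 178, 178, 176, 176, 175, 175, 177, 178, 176, 174, 170, 132, 7, 7, 6, 7, 7, 10, 38, 48, 57]
190 [176, 176, 177, 176, 176, 176, 175, 174, 155, 31, 7, 6, 10, 7, 8, 10, 10, 10, 16, 38, 49, 56]
195 [179, 177, 177, 177, 179, 177, 161, 8, 7, 8, 7, 7, 7, 9, 12, 15, 15, 15, 17, 39, 49, 56]
200 [178, 178, 177, 174, 175, 175, 167, 8, 9, 8, 13, 13, 16, 13, 13, 15, 15, 16, 17, 39, 48, 56]
205 [177, 178, 178, 177, 175, 174, 177, 177, 82, 16, 14, 16, 12, 14, 15, 15, 15, 14, 17, 38, 48, 56]
210 [138, 178, 177, 175, 175, 174, 175, 177, 85, 15, 14, 15, 15, 14, 14, 14, 14, 14, 16, 38, 49, 56]
215 [103, 180, 180, 179, 178, 177, 177, 176, 175, 176, 178, 178, 178, 178, 177, 179, 180, 179, 155, 37, 48, 56]
218 [180, 180, 179, 178, 177, 177, 176, 177, 178, 178, 176, 178, 178, 180, 178, 178, 179, 165, 114, 37, 49, 56]
222 [118, 180, 180, 179, 18
[... 2236 characters left out ...]
14, 14, 14, 14, 15, 36, 47, 54]
215 [149, 149, 150, 149, 149, 149, 150, 149, 150, 149, 150, 149, 149, 149, 149, 149, 148, 116, 150, 37, 46, 54]
218 [148, 148, 148, 148, 148, 147, 148, 148, 147, 148, 148, 148, 148, 148, 148, 148, 144, 130, 149, 36, 46, 55]
222 [146, 146, 146, 146, 146, 145, 145, 146, 146, 147, 146, 147, 146, 146, 146, 147, 130, 137, 150, 35, 46, 55]
230 [149, 149, 149, 149, 149, 148, 149, 148, 148, 149, 148, 149, 149, 149, 150, 144, 144, 169, 154, 35, 46, 54]
240 [155, 155, 154, 154, 154, 154, 154, 154, 154, 154, 154, 154, 153, 154, 151, 134, 170, 171, 158, 36, 46, 54]
250 [149, 148, 149, 149, 149, 149, 148, 149, 148, 149, 149, 149, 149, 148, 125, 162, 99, 99, 93, 36, 46, 54]
```

Contact came with the tool about 24 mm lower than nominal. The wrist image agrees: the finger-tip edge is at row 244, against 229 predicted. So the tips draw back as the jaws open, which brings the gripper body closer to the upright gate. I'll lift, close to about 35 mm and measure how far they draw back there.

```bash
python3 -m crank '[{"x":0,"y":0,"z":-0.03,"ax":0,"ay":0,"az":0,"claw":-0.38},{"x":0,"y":0,"z":-0.06,"ax":0,"ay":0,"az":0,"claw":0.2},{"x":0,"y":0,"z":-0.06,"ax":0,"ay":0,"az":0,"claw":0.2},{"x":0,"y":0,"z":-0.06,"ax":0,"ay":0,"az":0,"claw":0.2},{"x":0,"y":0,"z":-0.06,"ax":0,"ay":0,"az":0,"claw":0.2}]'
cat > tip.py <<'E'
from go import *
from bench import camera
c=camera('wrist');s,p,q,L,l=state();g=c['color'].max(2);w=s['width']
# dark runs above the rod (row<262), per column first dark row
top=[(int(228+np.argmax(g[228:262,u]<45)) if (g[228:262,u]<45).any() else 0) for u in range(150,410)]
print('w',w,'z',s['ee_pos'][2]);print({150+i:t for i,t in enumerate(top) if t})
for z in(0,-.01,-.02,-.03):print(z,proj(c,q.apply([[sx*w/2,-.0095,z] for sx in(-1,1)])+s['ee_pos']).round(0).tolist())
E
python3 tip.py
```

```text
time: 4.72
ee_pos: [0.5018, -0.0772, 0.0783]
eef_rot: [0.995, 0.096, 0.039, -0.004]
ft_force: [0.5, -0.4, -0.4]
width: 0.0416
w 0.03869251078286998 z 0.0778553280619258
{150: 235, 151: 235, 152: 235, 153: 235, 154: 235, 155: 235, 156: 235, 157: 235, 158: 235, 159: 235, 160: 235, 161: 235, 162: 235, 163: 235, 164: 235, 165: 235, 166: 235, 167: 235, 168: 235, 169: 235, 170: 235, 171: 235, 172: 235, 173: 235, 174: 235, 175: 237, 176: 244, 177: 254, 203: 228, 204: 228, 205: 232, 206: 232, 207: 255, 208: 253, 209: 251, 210: 249, 211: 247, 212: 245, 213: 243, 214: 242, 215: 242, 216: 242, 217: 242, 218: 242, 219: 242, 220: 242, 221: 242, 222: 245, 223: 245, 224: 245, 225: 245, 226: 245, 227: 245, 228: 245, 229: 245, 230: 245, 231: 245, 232: 245, 323: 245, 324: 245, 325: 245, 326: 245, 327: 245, 328: 245, 329: 245, 330: 245, 331: 245, 332: 245, 333: 246, 334: 242, 335: 242, 336: 242, 337: 242, 338: 242, 339: 242, 340: 242, 341: 242, 342: 243, 343: 245, 344: 247, 345: 248, 346: 251, 347: 253, 348: 255, 349: 257, 350: 259, 351: 260, 352: 260, 353: 257, 354: 253, 355: 249, 356: 245, 357: 241, 358: 237, 359: 233, 360: 229, 361: 228, 362: 228, 377: 261, 378: 246, 379: 237, 380: 235, 381: 235, 382: 235, 383: 235, 384: 235, 385: 235, 386: 235, 387: 235, 388: 235, 389: 235, 390: 235, 391: 235, 392: 235, 393: 235, 394: 235, 395: 235, 396: 235, 397: 235, 398: 235, 399: 235, 400: 235, 401: 235, 402: 235, 403: 235, 404: 235, 405: 235, 406: 235, 407: 235, 408: 235, 409: 235}
0 [[239.0, 228.0], [313.0, 228.0]]
-0.01 [[237.0, 234.0], [315.0, 234.0]]
-0.02 [[235.0, 240.0], [317.0, 240.0]]
-0.03 [[233.0, 247.0], [320.0, 247.0]]
```

```bash
python3 - <<'E'
from go import *
from bench import camera
c=camera('wrist');s=state()[0]
for n,c,w in(('now',c,s['width']),('w0',pickle.load(open('wrist0.pkl','rb')),.087),('w1',pickle.load(open('wrist1.pkl','rb')),.060)):
    g=c['color'].max(2)
    print(n,w)
    for v in(246,249,252,255,258):
        d=np.where(g[v,120:440]<45)[0]+120;print(v,[(a[0],a[-1]) for a in np.split(d,np.where(np.diff(d)>1)[0]+1) if len(a)])
    print('sidecolumn rows', [int(np.argmax(g[215:262,u]<45)+215) for u in (160,165,170,175,180,185,190)])
E
```

```text
now 0.03734744922001833
246 [(np.int64(120), np.int64(180)), (np.int64(215), np.int64(234)), (np.int64(321), np.int64(341)), (np.int64(357), np.int64(358)), (np.int64(375), np.int64(439))]
249 [(np.int64(120), np.int64(181)), (np.int64(213), np.int64(234)), (np.int64(321), np.int64(342)), (np.int64(356), np.int64(357)), (np.int64(374), np.int64(439))]
252 [(np.int64(120), np.int64(168)), (np.int64(180), np.int64(181)), (np.int64(212), np.int64(234)), (np.int64(321), np.int64(344)), (np.int64(355), np.int64(356)), (np.int64(373), np.int64(376)), (np.int64(387), np.int64(439))]
255 [(np.int64(120), np.int64(166)), (np.int64(210), np.int64(235)), (np.int64(320), np.int64(345)), (np.int64(355), np.int64(356)), (np.int64(373), np.int64(374)), (np.int64(388), np.int64(439))]
258 [(np.int64(120), np.int64(165)), (np.int64(209), np.int64(235)), (np.int64(320), np.int64(346)), (np.int64(354), np.int64(355)), (np.int64(390), np.int64(439))]
sidecolumn rows [235, 235, 235, 235, 237, 215, 215]
w0 0.087
246 [(np.int64(160), np.int64(182)), (np.int64(373), np.int64(396))]
249 [(np.int64(157), np.i
[... 647 characters left out ...]
t64(415), np.int64(439))]
252 [(np.int64(120), np.int64(121)), (np.int64(136), np.int64(140)), (np.int64(186), np.int64(211)), (np.int64(337), np.int64(338)), (np.int64(343), np.int64(369)), (np.int64(415), np.int64(419)), (np.int64(433), np.int64(439))]
255 [(np.int64(139), np.int64(140)), (np.int64(184), np.int64(212)), (np.int64(336), np.int64(338)), (np.int64(343), np.int64(371)), (np.int64(414), np.int64(417)), (np.int64(436), np.int64(439))]
258 [(np.int64(140), np.int64(141)), (np.int64(182), np.int64(212)), (np.int64(336), np.int64(337)), (np.int64(343), np.int64(373)), (np.int64(414), np.int64(415)), (np.int64(438), np.int64(439))]
sidecolumn rows [215, 215, 215, 215, 260, 254, 246]
```

```bash
python3 - <<'E'
from go import *
c=pickle.load(open('wrist1.pkl','rb'));s,p,q,L,l=state()
# camera in tool frame from w0 state
q0=R.from_quat([7.88137263e-01,-6.15499129e-01,-5.62241204e-04,-4.00985568e-04]);e0=np.array([.15136492,-.60598088,.19735938])
c0=pickle.load(open('wrist0.pkl','rb'));print('eye tool',q0.inv().apply(c0['eye']-e0).round(4))
Rc=q0.inv()*R.from_quat(c0['orientation'])
K=np.array([[c0['fx'],0,c0['cx']],[0,c0['fy'],c0['cy']],[0,0,1]])
for u,v,d in((182,245,173.5),(373,245,173.5),(140,236,103),(181,236,103),(280,265,0.12e3),(280,300,0.12e3)):
    a=cv2.undistortPoints(np.array([[[u,v]]],float),K,np.array(c0['D']))[0,0]
    print((u,v),((Rc.apply([a[0]*d,a[1]*d,d])/1000+q0.inv().apply(c0['eye']-e0))*1000).round(1))
E
```

```text
eye tool [ 1.000e-04 -6.530e-02 -1.867e-01]
(182, 245) [-44.4  -8.5 -22. ]
(373, 245) [ 45.   -8.6 -22. ]
(140, 236) [-38.3 -33.9 -88.3]
(181, 236) [-26.6 -34.  -88.3]
(280, 265) [  1.  -19.8 -74.3]
(280, 300) [  1.   -8.8 -77. ]
```

The sums now fit: jaw gap against pixels gives parallel jaws, with the real tips about 22 mm short of the reported TCP. The carriage is still about 66 mm above the tips, so the original plan works with that offset. I'll use a jaw width of 60 mm, a tilt of 0.1 rad and TCP z = tip z − 22.

```bash
python3 go.py -37.5 -130 26 0.1
```

```text
t 4.82 lane mm [ -44.9 -129.3   77.7] w 37.3 F [ 0.5 -0.   0.4]
shift [0.0034 0.0008 0.0521] turn [-0.0007  0.0109  0.0009]
```

```bash
python3 -m crank '[{"x":0.0034,"y":0.001,"z":0.01,"ax":-0.001,"ay":0.011,"az":0.001,"claw":-0.38},{"x":0.0034,"y":0.001,"z":0.02,"ax":-0.001,"ay":0.011,"az":0.001,"claw":-0.38},{"x":0.0034,"y":0.001,"z":0.03,"ax":-0.001,"ay":0.011,"az":0.001,"claw":-0.38},{"x":0.0034,"y":0.001,"z":0.042,"ax":-0.001,"ay":0.011,"az":0.001,"claw":-0.38},{"x":0.0034,"y":0.001,"z":0.052,"ax":-0.001,"ay":0.011,"az":0.001,"claw":-0.38}]';python3 go.py -37.5 -130 12 0.1
```

```text
time: 5.23
ee_pos: [0.5091, -0.0764, 0.0253]
eef_rot: [0.994, 0.095, 0.05, -0.005]
ft_force: [-0.5, 0.1, -0.1]
width: 0.0577
t 5.23 lane mm [ -37.2 -130.2   25.3] w 57.7 F [-0.5  0.1 -0.1]
shift [-0.0016 -0.0002  0.0132] turn [ 0.0002 -0.0001 -0.0001]
```

```bash
python3 -m crank '[{"x":-0.0015,"y":0,"z":0.003,"ax":0,"ay":0,"az":0,"claw":-0.38},{"x":-0.0015,"y":0,"z":0.006,"ax":0,"ay":0,"az":0,"claw":-0.38},{"x":-0.0015,"y":0,"z":0.009,"ax":0,"ay":0,"az":0,"claw":-0.38},{"x":-0.0015,"y":0,"z":0.013,"ax":0,"ay":0,"az":0,"claw":-0.38},{"x":-0.0015,"y":0,"z":0.013,"ax":0,"ay":0,"az":0,"claw":-0.38}]';python3 go.py -37.5 -130 5 0.1
python3 -m crank '[{"x":-0.0005,"y":0,"z":0.002,"ax":0,"ay":0,"az":0,"claw":-0.38},{"x":-0.0005,"y":0,"z":0.004,"ax":0,"ay":0,"az":0,"claw":-0.38},{"x":-0.0005,"y":0,"z":0.006,"ax":0,"ay":0,"az":0,"claw":-0.38},{"x":-0.0005,"y":0,"z":0.006,"ax":0,"ay":0,"az":0,"claw":-0.38},{"x":-0.0005,"y":0,"z":0.006,"ax":0,"ay":0,"az":0,"claw":-0.38}]';python3 go.py -37.5 -130 3 0.1
```

```text
time: 5.65
ee_pos: [0.5097, -0.0767, 0.0138]
eef_rot: [0.994, 0.095, 0.051, -0.004]
ft_force: [1.2, -1.3, 1.7]
width: 0.0602
t 5.65 lane mm [ -36.7 -130.7   13.8] w 60.2 F [ 1.2 -1.3  1.7]
shift [-0.0017 -0.0007  0.0087] turn [ 0.0007 -0.001  -0.0001]
time: 6.07
ee_pos: [0.5095, -0.0768, 0.0079]
eef_rot: [0.994, 0.095, 0.05, -0.004]
ft_force: [-1.3, -0.8, 3.5]
width: 0.0598
t 6.07 lane mm [ -37.  -130.7    7.9] w 59.8 F [-1.3 -0.8  3.5]
shift [-0.001  -0.0007  0.0048] turn [ 0.0007 -0.0007 -0.0001]
```

The spring force is rising as expected (1.7, then 3.5 N). I'll continue in small steps to the hard stop.

```bash
python3 -m crank '[{"x":-0.001,"y":0,"z":0.001,"ax":0,"ay":0,"az":0,"claw":-0.38},{"x":-0.001,"y":0,"z":0.002,"ax":0,"ay":0,"az":0,"claw":-0.38},{"x":-0.001,"y":0,"z":0.003,"ax":0,"ay":0,"az":0,"claw":-0.38},{"x":-0.001,"y":0,"z":0.004,"ax":0,"ay":0,"az":0,"claw":-0.38},{"x":-0.001,"y":0,"z":0.004,"ax":0,"ay":0,"az":0,"claw":-0.38}]';python3 go.py -37.5 -130 3 0.1
python3 -m crank '[{"x":0,"y":0,"z":0.001,"ax":0,"ay":0,"az":0,"claw":-0.38},{"x":0,"y":0,"z":0.0015,"ax":0,"ay":0,"az":0,"claw":-0.38},{"x":0,"y":0,"z":0.002,"ax":0,"ay":0,"az":0,"claw":-0.38},{"x":0,"y":0,"z":0.002,"ax":0,"ay":0,"az":0,"claw":-0.38},{"x":0,"y":0,"z":0.002,"ax":0,"ay":0,"az":0,"claw":-0.38}]';python3 go.py -37.5 -130 0 0.1
```

```text
time: 6.48
ee_pos: [0.5087, -0.0769, 0.0036]
eef_rot: [0.994, 0.095, 0.05, -0.004]
ft_force: [-1.1, -2.0, 3.0]
width: 0.0601
t 6.48 lane mm [ -37.7 -130.6    3.6] w 60.1 F [-1.1 -2.   3. ]
shift [ 0.0001 -0.0006  0.0007] turn [ 0.0006 -0.0005 -0.0001]
time: 6.9
ee_pos: [0.5089, -0.0769, 0.0019]
eef_rot: [0.994, 0.095, 0.05, -0.004]
ft_force: [-3.7, -1.1, 6.8]
width: 0.0603
t 6.9 lane mm [ -37.5 -130.6    1.9] w 60.3 F [-3.7 -1.1  6.8]
shift [-0.0002 -0.0006  0.0019] turn [ 0.0007 -0.0005 -0.0001]
```

```bash
python3 -m crank '[{"x":0,"y":0,"z":0.0005,"ax":0,"ay":0,"az":0,"claw":-0.38},{"x":0,"y":0,"z":0.001,"ax":0,"ay":0,"az":0,"claw":-0.38},{"x":0,"y":0,"z":0.001,"ax":0,"ay":0,"az":0,"claw":-0.38},{"x":0,"y":0,"z":0.001,"ax":0,"ay":0,"az":0,"claw":-0.38},{"x":0,"y":0,"z":0.001,"ax":0,"ay":0,"az":0,"claw":-0.38}]';python3 go.py -37.5 -130 0 0.1
python3 - <<'E'
from bench import camera
import cv2,numpy as np,pickle
w=camera('wrist');pickle.dump(w,open('w5.pkl','wb'));w=w['color'][0:300,160:430]
a=camera('side')['color'][170:280,225:365]
a=cv2.resize(a,(458,360),interpolation=cv2.INTER_CUBIC)
w=cv2.resize(np.clip(w.astype(float)*1.5,0,255).astype(np.uint8),(324,360),interpolation=cv2.INTER_CUBIC)
cv2.imwrite('pics/v5.png',np.hstack([a,w]))
E
```

```text
time: 7.32
ee_pos: [0.509, -0.0769, 0.0013]
eef_rot: [0.994, 0.095, 0.05, -0.004]
ft_force: [-7.5, -0.7, 12.8]
width: 0.0599
t 7.32 lane mm [ -37.4 -130.7    1.3] w 59.9 F [-7.5 -0.7 12.8]
shift [-0.0002 -0.0007  0.0013] turn [ 0.0008 -0.0004 -0.0002]
```

View pics/v5.png

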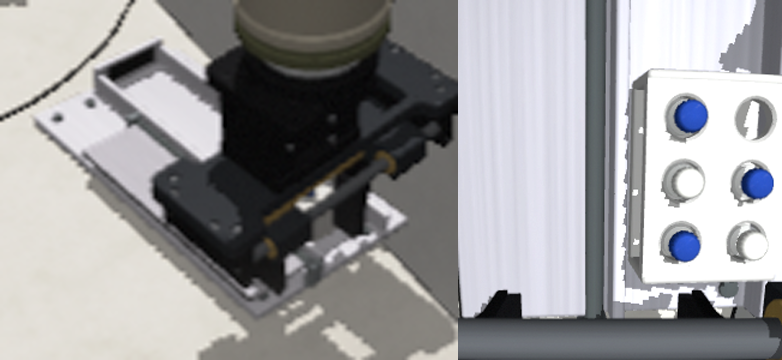

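The bar is down flat on its stop (force rose to 12.8 N within 0.6 mm) and the push finger is behind the rack. I'll advance slowly and watch the forces.

```bash
python3 -m crank '[{"x":0,"y":-0.004,"z":0,"ax":0,"ay":0,"az":0,"claw":-0.38},{"x":0,"y":-0.008,"z":0,"ax":0,"ay":0,"az":0,"claw":-0.38},{"x":0,"y":-0.012,"z":0,"ax":0,"ay":0,"az":0,"claw":-0.38},{"x":0,"y":-0.016,"z":0,"ax":0,"ay":0,"az":0,"claw":-0.38},{"x":0,"y":-0.02,"z":0,"ax":0,"ay":0,"az":0,"claw":-0.38}]';python3 go.py -37.5 31 1 0.1
python3 -m crank '[{"x":0,"y":-0.004,"z":0,"ax":0,"ay":0,"az":0,"claw":-0.38},{"x":0,"y":-0.008,"z":0,"ax":0,"ay":0,"az":0,"claw":-0.38},{"x":0,"y":-0.012,"z":0,"ax":0,"ay":0,"az":0,"claw":-0.38},{"x":0,"y":-0.016,"z":0,"ax":0,"ay":0,"az":0,"claw":-0.38},{"x":0,"y":-0.02,"z":0,"ax":0,"ay":0,"az":0,"claw":-0.38}]';python3 go.py -37.5 31 1 0.1
```

```text
time: 7.83
ee_pos: [0.5073, -0.0586, 0.002]
eef_rot: [0.994, 0.094, 0.052, -0.003]
ft_force: [1.3, -6.4, 6.7]
width: 0.06
t 7.83 lane mm [ -35.6 -112.4    2. ] w 60.0 F [ 1.3 -6.4  6.7]
shift [-0.0021 -0.1434  0.0002] turn [ 0.002  -0.0024 -0.0005]
time: 8.25
ee_pos: [0.5036, -0.039, 0.002]
eef_rot: [0.994, 0.094, 0.052, -0.003]
ft_force: [0.8, -6.7, 8.3]
width: 0.0602
t 8.25 lane mm [-35.6 -92.4   2. ] w 60.2 F [ 0.8 -6.7  8.3]
shift [-0.0022 -0.1234  0.0003] turn [ 0.002  -0.0024 -0.0005]
```

```bash
python3 - <<'E'
from bench import camera
import cv2,numpy as np,pickle
w=camera('wrist');pickle.dump(w,open('w6.pkl','wb'));w=w['color'][0:300,160:520]
a=camera('side')['color'][170:280,225:365]
a=cv2.resize(a,(382,300),interpolation=cv2.INTER_CUBIC)
cv2.imwrite('pics/v6.png',np.hstack([a,w]))
from fit import *
p=np.load('lane.npy');c=pickle.load(open('w6.pkl','rb'))
print(proj(c,l2w(p,[(.042,0,.033),(.038,0,.089),(.024,0,.086)])).round(0)-[160-382,0])
E
```

```text
[[686.  57.]
 [781.  32.]
 [735.  29.]]
```

View pics/v6.png

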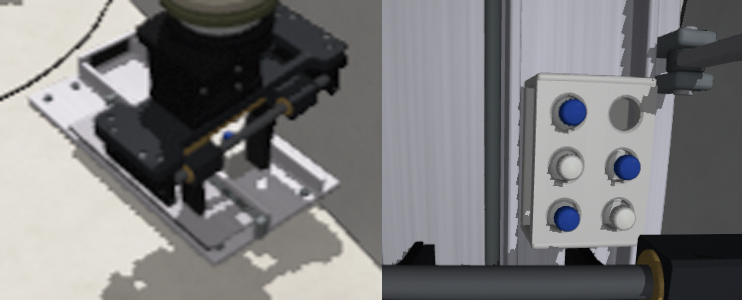

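The gate stands upright at the upper right, where a 1.5 rad opening predicts it, and the rack's front is still short of it. I'll carry on past the gate.

```bash
for i in 1; do python3 -m crank '[{"x":-0.0005,"y":-0.004,"z":0.0003,"ax":0,"ay":0,"az":0,"claw":-0.38},{"x":-0.0005,"y":-0.008,"z":0.0003,"ax":0,"ay":0,"az":0,"claw":-0.38},{"x":-0.0005,"y":-0.012,"z":0.0003,"ax":0,"ay":0,"az":0,"claw":-0.38},{"x":-0.0005,"y":-0.016,"z":0.0003,"ax":0,"ay":0,"az":0,"claw":-0.38},{"x":-0.0005,"y":-0.02,"z":0.0003,"ax":0,"ay":0,"az":0,"claw":-0.38}]';python3 go.py -37.5 31 1 0.1;done
python3 -m crank '[{"x":0,"y":-0.004,"z":0.0003,"ax":0,"ay":0,"az":0,"claw":-0.38},{"x":0,"y":-0.008,"z":0.0003,"ax":0,"ay":0,"az":0,"claw":-0.38},{"x":0,"y":-0.012,"z":0.0003,"ax":0,"ay":0,"az":0,"claw":-0.38},{"x":0,"y":-0.016,"z":0.0003,"ax":0,"ay":0,"az":0,"claw":-0.38},{"x":0,"y":-0.02,"z":0.0003,"ax":0,"ay":0,"az":0,"claw":-0.38}]';python3 go.py -37.5 31 1 0.1
```

```text
time: 8.77
ee_pos: [0.4999, -0.0198, 0.002]
eef_rot: [0.994, 0.094, 0.053, -0.003]
ft_force: [1.7, -9.0, 11.3]
width: 0.0599
t 8.77 lane mm [-35.5 -72.9   2. ] w 59.9 F [ 1.7 -9.  11.3]
shift [-0.0022 -0.1039  0.0003] turn [ 0.0023 -0.0028 -0.0007]
time: 9.18
ee_pos: [0.4966, -0.0006, 0.0019]
eef_rot: [0.994, 0.094, 0.053, -0.003]
ft_force: [2.3, -10.9, 12.6]
width: 0.0598
t 9.18 lane mm [-35.1 -53.4   1.9] w 59.8 F [  2.3 -10.9  12.6]
shift [-0.0026 -0.0844  0.0003] turn [ 0.0026 -0.0031 -0.0008]
```

```bash
python3 -m crank '[{"x":-0.0005,"y":-0.004,"z":0,"ax":0,"ay":0,"az":0,"claw":-0.38},{"x":-0.0005,"y":-0.008,"z":0,"ax":0,"ay":0,"az":0,"claw":-0.38},{"x":-0.0005,"y":-0.012,"z":0,"ax":0,"ay":0,"az":0,"claw":-0.38},{"x":-0.0005,"y":-0.016,"z":0,"ax":0,"ay":0,"az":0,"claw":-0.38},{"x":-0.0005,"y":-0.02,"z":0,"ax":0,"ay":0,"az":0,"claw":-0.38}]';python3 go.py -37.5 31 1 0.1
```

```text
time: 9.6
ee_pos: [0.4925, 0.019, 0.0019]
eef_rot: [0.994, 0.094, 0.053, -0.003]
ft_force: [2.9, -11.7, 14.4]
width: 0.06
t 9.6 lane mm [-35.5 -33.4   1.9] w 60.0 F [  2.9 -11.7  14.4]
shift [-0.0022 -0.0644  0.0004] turn [ 0.0026 -0.0032 -0.0008]
```

```bash
python3 -m crank '[{"x":0,"y":-0.004,"z":0,"ax":0,"ay":0,"az":0,"claw":-0.38},{"x":0,"y":-0.008,"z":0,"ax":0,"ay":0,"az":0,"claw":-0.38},{"x":0,"y":-0.012,"z":-0.0002,"ax":0,"ay":0,"az":0,"claw":-0.38},{"x":0,"y":-0.016,"z":-0.0002,"ax":0,"ay":0,"az":0,"claw":-0.38},{"x":0,"y":-0.02,"z":-0.0002,"ax":0,"ay":0,"az":0,"claw":-0.38}]';python3 go.py -37.5 31 1 0.1
```

```text
time: 10.02
ee_pos: [0.4884, 0.0389, 0.0019]
eef_rot: [0.994, 0.094, 0.053, -0.003]
ft_force: [2.5, -10.7, 12.9]
width: 0.06
t 10.02 lane mm [-35.7 -13.1   1.9] w 60.0 F [  2.5 -10.7  12.9]
shift [-0.0019 -0.0441  0.0005] turn [ 0.0024 -0.003  -0.0008]
```

```bash
python3 -m crank '[{"x":0,"y":-0.004,"z":0,"ax":0,"ay":0,"az":0,"claw":-0.38},{"x":0,"y":-0.008,"z":0,"ax":0,"ay":0,"az":0,"claw":-0.38},{"x":0,"y":-0.012,"z":0,"ax":0,"ay":0,"az":0,"claw":-0.38},{"x":0,"y":-0.016,"z":0,"ax":0,"ay":0,"az":0,"claw":-0.38},{"x":0,"y":-0.02,"z":0,"ax":0,"ay":0,"az":0,"claw":-0.38}]';python3 go.py -37.5 31 1 0.1
python3 -m crank '[{"x":0,"y":-0.004,"z":0,"ax":0,"ay":0,"az":0,"claw":-0.38},{"x":0,"y":-0.008,"z":0,"ax":0,"ay":0,"az":0,"claw":-0.38},{"x":0,"y":-0.012,"z":0,"ax":0,"ay":0,"az":0,"claw":-0.38},{"x":0,"y":-0.014,"z":0,"ax":0,"ay":0,"az":0,"claw":-0.38},{"x":0,"y":-0.016,"z":0,"ax":0,"ay":0,"az":0,"claw":-0.38}]';python3 go.py -37.5 31 1 0.1
```

```text
time: 10.43
ee_pos: [0.4847, 0.0585, 0.0019]
eef_rot: [0.994, 0.094, 0.053, -0.003]
ft_force: [1.8, -10.8, 13.8]
width: 0.0599
t 10.43 lane mm [-35.6   6.9   1.9] w 59.9 F [  1.8 -10.8  13.8]
shift [-0.002  -0.0241  0.0006] turn [ 0.0023 -0.003  -0.0009]
time: 10.85
ee_pos: [0.4816, 0.0743, 0.0018]
eef_rot: [0.994, 0.094, 0.053, -0.003]
ft_force: [2.5, -11.5, 14.1]
width: 0.0601
t 10.85 lane mm [-35.7  23.    1.8] w 60.1 F [  2.5 -11.5  14.1]
shift [-0.0019 -0.008   0.0006] turn [ 0.0023 -0.0029 -0.0008]
```

```bash
python3 -m crank '[{"x":0,"y":-0.0015,"z":0,"ax":0,"ay":0,"az":0,"claw":-0.38},{"x":0,"y":-0.003,"z":0,"ax":0,"ay":0,"az":0,"claw":-0.38},{"x":0,"y":-0.0045,"z":0,"ax":0,"ay":0,"az":0,"claw":-0.38},{"x":0,"y":-0.006,"z":0,"ax":0,"ay":0,"az":0,"claw":-0.38},{"x":0,"y":-0.006,"z":0,"ax":0,"ay":0,"az":0,"claw":-0.38}]';python3 go.py -37.5 31 1 0.1
python3 -m crank '[{"x":0,"y":-0.0005,"z":0,"ax":0,"ay":0,"az":0,"claw":-0.38},{"x":0,"y":-0.001,"z":0,"ax":0,"ay":0,"az":0,"claw":-0.38},{"x":0,"y":-0.0015,"z":0,"ax":0,"ay":0,"az":0,"claw":-0.38},{"x":0,"y":-0.0015,"z":0,"ax":0,"ay":0,"az":0,"claw":-0.38},{"x":0,"y":-0.0015,"z":0,"ax":0,"ay":0,"az":0,"claw":-0.38}]';python3 go.py -37.5 31 1 0.1
```

```text
time: 11.27
ee_pos: [0.4809, 0.0784, 0.0019]
eef_rot: [0.994, 0.093, 0.053, -0.002]
ft_force: [4.4, -16.2, 13.2]
width: 0.0603
t 11.27 lane mm [-35.6  27.2   1.9] w 60.3 F [  4.4 -16.2  13.2]
shift [-0.002  -0.0038  0.0006] turn [ 0.0031 -0.0029 -0.0018]
time: 11.68
ee_pos: [0.4809, 0.0786, 0.0019]
eef_rot: [0.994, 0.092, 0.053, -0.001]
ft_force: [5.4, -20.5, 12.0]
width: 0.0597
t 11.68 lane mm [-35.5  27.3   1.9] w 59.7 F [  5.4 -20.5  12. ]
shift [-0.0021 -0.0037  0.0006] turn [ 0.0037 -0.0029 -0.0025]
```

Motion stopped about 3.5 mm short of my estimate as Fy rose. I'll check whether the rack is home, using the last picture.

```bash
python3 - <<'E'
from bench import camera
from fit import *
c=camera('wrist');pickle.dump(c,open('w7.pkl','wb'));p=np.load('lane.npy')
w=cv2.resize(c['color'][0:300,190:450],None,fx=2,fy=2,interpolation=cv2.INTER_CUBIC)
d=camera('side')['color'][175:270,235:330];d=cv2.resize(d,(270,270),interpolation=cv2.INTER_CUBIC);d=cv2.copyMakeBorder(d,0,330,0,0,0)
cv2.imwrite('pics/v7.png',np.hstack([d,w]))
f=lambda P:((proj(c,l2w(p,np.array(P)/1000))-[190,0]+.5)*2+[270,0]).round(0).tolist()
for y in(70,73,76):print('rack',y,f([(-25,y+36,40),(25,y+36,40),(25,y-36,40),(-25,y-36,40)]))
print('stop top',f([(-28,112,31),(28,112,31)]))
E
```

```text
rack 70 [[518.0, 169.0], [759.0, 175.0], [731.0, 510.0], [512.0, 521.0]]
rack 73 [[518.0, 153.0], [760.0, 160.0], [732.0, 497.0], [512.0, 508.0]]
rack 76 [[518.0, 137.0], [761.0, 145.0], [733.0, 485.0], [512.0, 495.0]]
stop top [[495.0, 142.0], [753.0, 150.0]]
```

View pics/v7.png

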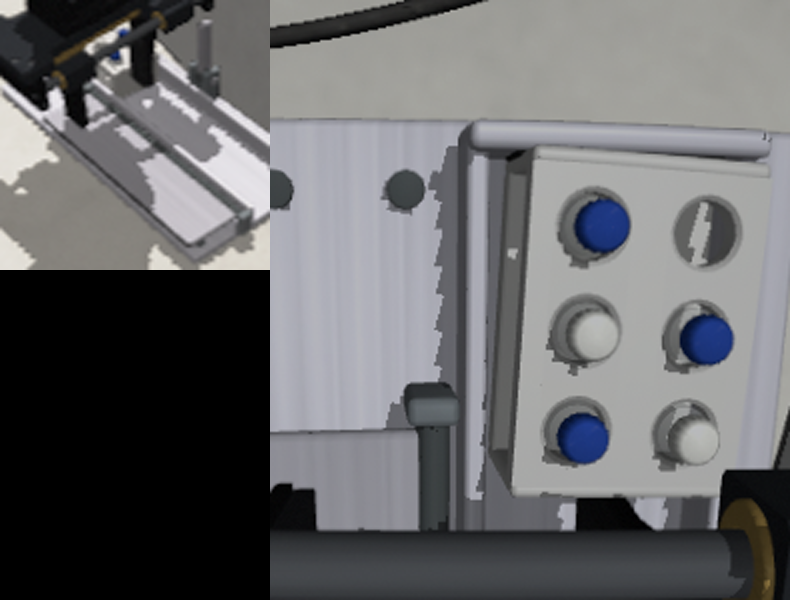

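The rack's near front corner touches the stop. The rack is turned about 0.04 rad, with centre y about 74–75 mm. I'll square it up with a push nearer its far side while the bar stays down.

```bash
python3 -m crank '[{"x":0,"y":0.006,"z":0,"ax":0,"ay":0,"az":0,"claw":-0.38},{"x":0.005,"y":0.006,"z":0.0005,"ax":0,"ay":0,"az":0,"claw":-0.38},{"x":0.01,"y":0.006,"z":0.001,"ax":0,"ay":0,"az":0,"claw":-0.38},{"x":0.01,"y":0.003,"z":0.001,"ax":0,"ay":0,"az":0,"claw":-0.38},{"x":0.01,"y":0.001,"z":0.001,"ax":0,"ay":0,"az":0,"claw":-0.38}]';python3 go.py -27 31 1 0.1
python3 -m crank '[{"x":0,"y":-0.001,"z":0,"ax":0,"ay":0,"az":0,"claw":-0.38},{"x":0,"y":-0.002,"z":0,"ax":0,"ay":0,"az":0,"claw":-0.38},{"x":0,"y":-0.003,"z":0,"ax":0,"ay":0,"az":0,"claw":-0.38},{"x":0,"y":-0.003,"z":0,"ax":0,"ay":0,"az":0,"claw":-0.38},{"x":0,"y":-0.003,"z":0,"ax":0,"ay":0,"az":0,"claw":-0.38}]';python3 go.py -27 31 1 0.1
```

```text
time: 12.2
ee_pos: [0.4867, 0.08, 0.0008]
eef_rot: [0.994, 0.094, 0.049, -0.001]
ft_force: [-8.4, -23.9, 28.9]
width: 0.0604
t 12.2 lane mm [-29.6  27.6   0.8] w 60.4 F [ -8.4 -23.9  28.9]
shift [ 0.0026 -0.0035  0.    ] turn [ 0.0039  0.0014 -0.0013]
time: 12.62
ee_pos: [0.4876, 0.0806, 0.001]
eef_rot: [0.995, 0.092, 0.05, -0.0]
ft_force: [-5.7, -25.2, 25.2]
width: 0.0602
t 12.62 lane mm [-28.6  28.1   1. ] w 60.2 F [ -5.7 -25.2  25.2]
shift [ 0.0016 -0.003   0.0002] turn [ 0.0048  0.0004 -0.0028]
```

```bash
python3 -m crank '[{"x":0,"y":0.004,"z":-0.001,"ax":0,"ay":0,"az":0,"claw":-0.38},{"x":0,"y":0.008,"z":-0.001,"ax":0,"ay":0,"az":0,"claw":-0.38},{"x":0,"y":0.01,"z":-0.001,"ax":0,"ay":0,"az":0,"claw":-0.38},{"x":0,"y":0.01,"z":-0.005,"ax":0,"ay":0,"az":0,"claw":-0.38},{"x":0,"y":0.01,"z":-0.01,"ax":0,"ay":0,"az":0,"claw":-0.38}]';python3 go.py -27 25 30 0.1
python3 -m crank '[{"x":0,"y":0,"z":-0.005,"ax":0,"ay":0,"az":0,"claw":-0.38},{"x":0,"y":0,"z":-0.01,"ax":0,"ay":0,"az":0,"claw":-0.38},{"x":0,"y":0,"z":-0.016,"ax":0,"ay":0,"az":0,"claw":-0.38},{"x":0,"y":0,"z":-0.022,"ax":0,"ay":0,"az":0,"claw":-0.38},{"x":0,"y":0,"z":-0.03,"ax":0,"ay":0,"az":0,"claw":-0.38}]';python3 go.py -27 25 60 0.1
python3 -m crank '[{"x":0,"y":0,"z":-0.02,"ax":0,"ay":0,"az":0,"claw":-0.38},{"x":0,"y":0,"z":-0.05,"ax":0,"ay":0,"az":0,"claw":-0.38},{"x":0,"y":0,"z":-0.08,"ax":0,"ay":0,"az":0,"claw":-0.38},{"x":0,"y":0,"z":-0.11,"ax":0,"ay":0,"az":0,"claw":-0.38},{"x":0,"y":0,"z":-0.11,"ax":0,"ay":0,"az":0,"claw":-0.38}]';python3 go.py -60 -60 200 0.1
```

```text
time: 13.03
ee_pos: [0.4877, 0.0779, 0.0102]
eef_rot: [0.994, 0.095, 0.051, -0.004]
ft_force: [-0.4, 0.4, -0.1]
width: 0.0601
t 13.03 lane mm [-29.   25.3  10.2] w 60.1 F [-0.4  0.4 -0.1]
shift [ 0.004   0.0003 -0.0195] turn [ 0.0003 -0.0007  0.    ]
time: 13.45
ee_pos: [0.4846, 0.077, 0.0405]
eef_rot: [0.994, 0.095, 0.05, -0.004]
ft_force: [0.3, 1.0, -0.7]
width: 0.0601
t 13.45 lane mm [-32.2  25.   40.5] w 60.1 F [ 0.3  1.  -0.7]
shift [ 0.0072  0.     -0.0188] turn [ 0.0006 -0.0007 -0.0001]
time: 13.87
ee_pos: [0.4764, 0.0758, 0.1555]
eef_rot: [0.994, 0.095, 0.055, -0.004]
ft_force: [1.1, -0.8, 0.4]
width: 0.06
t 13.87 lane mm [-40.5  25.4 155.5] w 60.0 F [ 1.1 -0.8  0.4]
shift [-0.0145  0.0855 -0.0461] turn [ 0.0016 -0.0048  0.0002]
```

No more views are left, so I'll verify numerically: blue-cap positions against the first wrist image, and bar and gate pixels against the first side image once the arm is out of the way.

```bash
cat > chk.py <<'E'
from go import *
from bench import camera
p=np.load('lane.npy')
def caps(c):
    h=cv2.cvtColor(c['color'],cv2.COLOR_BGR2HSV);m=cv2.inRange(h,(105,150,60),(130,255,255))
    n,_,st,ce=cv2.connectedComponentsWithStats(m);o=[]
    for i in range(1,n):
        if st[i,4]>30:
            g=least_squares(lambda q:(proj(c,l2w(p,[q[0],q[1],.049]))-ce[i]).ravel(),[0,0]).x;o.append(g*1000)
    return np.array(sorted(o,key=lambda a:a[1]))
a=caps(pickle.load(open('wrist1.pkl','rb')));b=caps(camera('wrist'));print(a.round(1).tolist(),b.round(1).tolist())
if len(a)==len(b)==3:
    d=b.mean(0)-a.mean(0);ang=lambda v:np.arctan2(v[1],v[0]);print('moved',d.round(1),'rack y',-78.2+d[1],'yaw',ang(b[2]-b[0])-ang(a[2]-a[0]))
c0=pickle.load(open('side0.pkl','rb'));c1=camera('side')
for nm,A,B in(('gate shut',(40,0,40),(-14,0,40)),('bar outer edge',(-84.4,45,47),(-84.4,-125,47))):
    u=proj(c0,l2w(p,np.linspace(A,B,8)/1000)).round().astype(int)
    for n,c in(('t0',c0),('now',c1)):print(nm,n,[c['color'][v-3:v+4,x].mean(1).round().astype(int).tolist() for x,v in u])
E
python3 chk.py
python3 -m crank '[{"x":-0.03,"y":0.03,"z":-0.03,"ax":0,"ay":0,"az":0,"claw":-0.38},{"x":-0.06,"y":0.03,"z":-0.06,"ax":0,"ay":0,"az":0,"claw":-0.38},{"x":-0.09,"y":0.03,"z":-0.09,"ax":0,"ay":0,"az":0,"claw":-0.38},{"x":-0.1,"y":0.0,"z":-0.11,"ax":0,"ay":0,"az":0,"claw":-0.38},{"x":-0.1,"y":-0.03,"z":-0.12,"ax":0,"ay":0,"az":0,"claw":-0.38}]'; python3 chk.py
```

```text
[[-13.3, -98.4], [10.4, -78.0], [-13.2, -56.9]] [[-9.8, 53.8], [14.0, 74.4], [-9.6, 95.6]]
moved [  3.6 152.3] rack y 74.09776770614836 yaw -0.00046584485791911767
gate shut t0 [[105, 119, 85, 76, 121, 122, 78], [107, 122, 78, 89, 169, 139, 85], [84, 80, 104, 172, 144, 87, 70], [202, 201, 211, 174, 169, 115, 78], [209, 154, 98, 119, 169, 121, 78], [90, 93, 113, 163, 155, 96, 72], [111, 160, 204, 192, 161, 97, 73], [212, 213, 214, 204, 175, 168, 170]]
gate shut now [[111, 125, 91, 81, 129, 129, 82], [113, 130, 82, 95, 180, 148, 90], [90, 86, 110, 181, 152, 94, 75], [215, 213, 221, 184, 179, 123, 83], [220, 163, 105, 126, 179, 127, 84], [96, 100, 120, 172, 166, 103, 77], [117, 124, 176, 177, 166, 102, 76], [113, 125, 127, 127, 113, 168, 179]]
bar outer edge t0 [[217, 220, 221, 162, 81, 96, 188], [170, 170, 150, 79, 87, 172, 216], [170, 169, 169, 149, 80, 58, 107], [169, 168, 149, 80, 55, 100, 118], [168, 167, 167, 142, 78, 66, 105], [165, 165, 165, 141, 67, 62, 104], [165, 164, 165, 122, 57, 63, 104], [165, 164, 154, 114, 58, 75, 113]]
bar outer edge now [[225, 228, 229, 172, 86, 102, 
[... 1012 characters left out ...]
, 96, 115, 166, 160, 98, 74], [112, 119, 171, 171, 160, 99, 73], [109, 120, 122, 122, 108, 162, 173]]
bar outer edge t0 [[217, 220, 221, 162, 81, 96, 188], [170, 170, 150, 79, 87, 172, 216], [170, 169, 169, 149, 80, 58, 107], [169, 168, 149, 80, 55, 100, 118], [168, 167, 167, 142, 78, 66, 105], [165, 165, 165, 141, 67, 62, 104], [165, 164, 165, 122, 57, 63, 104], [165, 164, 154, 114, 58, 75, 113]]
bar outer edge now [[220, 223, 224, 166, 83, 99, 192], [174, 174, 153, 82, 90, 176, 220], [174, 173, 172, 154, 82, 60, 110], [172, 171, 153, 81, 57, 102, 122], [171, 170, 170, 145, 79, 68, 107], [169, 168, 169, 145, 69, 64, 106], [168, 168, 168, 125, 60, 65, 106], [168, 167, 157, 117, 58, 77, 115]]
```

```bash
python3 -c "
from bench import close_job;print(close_job())"
```

```text
the job is handed in; nothing more can be done
None
```

The rack is home behind the shut gate and the job is handed in after about 14.5 s of the 35 s allowed. No verdict was reported.

**What I did:** I pressed the bar flat with one fingertip, holding it against its stop at roughly 7–29 N. The other fingertip pushed the rack under the open gate to the end stop. I gave it a second push nearer its far side to square it up, backed off, and lifted away so the bar rose and the gate dropped.

**Last checks:**
- **Rack:** the wrist camera puts it about 74 mm along the lane (home is 76, allowed 71–80), turned less than 0.005 rad. It read about 3 mm to the far side, near the limit of its 3 mm play; 6 mm is allowed.
- **Bar and gate:** in the side picture, both match the first picture along their at-rest outlines, apart from the gate's free end, where what lies behind it changed.
- **Not checked:**
  - I had no direct reading of rack–gate contact. Forces stayed smooth as the rack went under, and the gate looked upright just before.
  - I did not measure the beaker, vial and dish again at the end.

**What disagreed:** the fingertips are really about 22 mm short of the reported tool point. A late first contact and the wrist camera both showed this, and I corrected for it. The rack's final stop was also about 3 mm earlier than I predicted, so I checked it by camera before letting go of the bar.

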